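# Lock the orange tube holder into the mixer's bayonet collar

## Robot

A 6-joint arm with a two-finger parallel gripper is mounted at the origin on the work surface. World frame = base frame: x ahead of the robot, y to its left, z up, the work surface at z = 0. Lengths are in m, angles in rad, forces in N, time in s.
With the tool pointing down it reaches from about 0.375 to 0.975 m from the base axis. Payload 3.8 kg.
Tool frame: the origin (TCP) lies where the fingers leave the gripper's body, on its centre line; the fingertips stand 73 mm ahead of it and the grasp point (between the pads) lies robot.grasp_offset ahead of it (robot.grasp_offset is the distance from the TCP to the grasp point, in m); x points along the fingers, y is the direction in which the jaws open and shut, and the axes are right-handed (so a half turn about x gives the same grasp; the last joint's range is limited). The gripper opens to 85 mm and grips with 20 to 120 N. Pads are 22 mm wide; open, the fingers measure 114 mm over their backs; the gripper's body (76 mm by 85 mm) begins 54 mm behind the grasp point. The pads swing forward as they close: fully open they stand 13 mm farther back than shut.
Start: joints at [-1.2, 0.264, 1.604, -0, 1.274, -0.037], TCP at [0.268, -0.62, 0.304] pointing down, gripper open.
Joint ranges: [-2.63, 2.63], [-0.94, 2.18], [0.31, 2.57], [-1.31, 4.45], [0, 2.66], [-2.55, 2.55]. Speed limits (rad/s): [2.57, 2.57, 3.14, 3.14, 3.14, 3.14].

## Interface

Orientations are given as a rotation vector (axis times angle).
In Python, from plant import robot gives the robot as it stands. Calls block until the motion is done:
- robot.movep(position, orientation): joint-space move of the TCP to a pose.
- robot.line_to(position, attitude=None, max_speed=0.15): straight line of the TCP; attitude=None keeps the orientation; max_speed is the mean speed in m/s.
- robot.goto_joints(angles): joint-space move.
- robot.gripper_to(opening, newtons=None): finger opening in m; newtons is the grip in N (None keeps the last); returns when the fingers have stopped.
- robot.dwell(seconds).
- robot.inverse_kinematics(position, orientation): joint angles nearest the present ones, or None.
- robot.state(): the state.
- robot.camera(name): name is "scene" or "top" or "wrist"; returns the picture (384x512x3 uint8, red, green, blue); there is no depth.
- robot.camera_params(name): a dict with "intrinsics" (3x3 intrinsics, pixels), "world_from_camera" (4x4, takes a point from camera to world coordinates); the wrist camera has in their place "hand_eye" (4x4, takes a point from camera to tool coordinates, whose origin is the TCP and whose axes are the tool frame's). Camera axes: x right, y up, looking along -z (the intrinsics and any distortion apply to the point x, -y, -z); pixel columns grow to the right and rows downward; lengths in m; the calibration is good to about 2 mm. A picture is of the moment at which its call begins: read the wrist's pose just before it. camera_params takes no time and is no camera call.
A pose or a line that the arm cannot do raises robot.PlanningError and nothing moves.
- robot.hand_in(): hands the job in, once; it reports no verdict.
Trained networks look in the newest picture that a camera, given by its name, has taken for a name from the list of things; names that differ only in an ending like _2 or _b are one class to them, and where a whole thing is asked for, a point or a joint stands for the part that bears it (a point fixed in the world has none). Each returns a list of dicts, best first, with "p" (0 to 1); they miss things now and then, are a little off and sometimes report something else, mostly with a low value. They report only what shows in the picture. A call takes as long as a camera call. They do not tell look-alikes from the thing itself.
- robot.masks_of(camera, thing): "region" (384x512 bool, what is visible of it) and "centre" ([column, row] in pixels, amid what is visible of it).
The state is a dict: "time": time; "q": joint angles; "joint_velocities": joint speeds; "effort": joint torques, N m; "tool_pos": TCP position; "orientation": TCP orientation; "wrist_force": force on the tool from outside, world axes, zero at the start; "wrist_torque": the same for the moment, N m; "opening": finger opening in m.
Only numpy, scipy, OpenCV 4.12 (cv2) and the standard library are available. Lean on these libraries where they do the work, as an engineer would, in place of code of your own. Each camera call takes 0.05 s, during which the arm holds its last target. There are 200 camera calls.

## Task

Hang the orange tube holder in the mixer's collar: lower it with its two lugs through the entry gaps (black marks), then twist it clockwise, seen from above, under the hooks until the lugs drop into the locking notches (green marks) and it stands upright, fully home on the mixer. Let go of it, and leave the blue holder where it stands.

Things in the scene. Friction and masses are not known exactly. Their poses are not given: they have to be found in the camera images.
- orange_holder: Loose orange tube holder, 0.22 kg: upright round block 56 mm across, 70 mm tall; origin at the centre of its underside, z up. On top, on its axis, a grip fin 40 mm long (along x), 14 mm thick (along y), 70 to 110 mm above the underside. Two steel lugs stick out along +x and -x, 12 mm wide, 13 to 23 mm above the underside, tips 66 mm from the axis. A half turn makes no difference.
- blue_holder: A second loose holder, of the same shape, size, origin and axes, but blue. It is not wanted: leave it standing.
- mixer: Fixed white mixer, 170 mm across; origin at the centre of its underside, z up. Flat platen 50 mm above the origin, ringed by a metal collar on the same axis: radius 43 to 53 mm, top at 106 mm. When locked, the holder stands on the platen on the mixer's axis, its lugs in the two notches, along the mixer's +x and -x (green marks), 38 degrees wide, under yellow hooks whose undersides are at 99 mm.
- entry_gap (a point): Centre of the floor of one entry gap of the collar, 73 mm above the mixer's origin, 48 mm from its axis, 53 degrees counter-clockwise (from above) of its +x; the other gap is opposite (black marks). Gaps are 44 degrees wide, open above. The floor is a ledge that runs clockwise under the hook to the notch, where the lug drops 10 mm; an end stop follows. No springs; about 10 mm of play.
Mind the look-alikes: they are no part of the job. Leave any red look-alike of the mixer alone.

How it is judged:
On the way:
1. the orange holder hangs in the collar with its lugs through the entry gaps, below the level of the hooks (z of orange_holder in the frame of mixer below 0.075 m and horizontal distance between orange_holder and mixer below 0.025 m and angle between the x axis of orange_holder and the x axis of mixer, either way round above 0.5 rad), for 0.1 s.
At the end, for the whole second after the job is handed in: The orange holder stands at rest and upright (within 7 degrees) on the mixer's platen (its underside within 4 mm of it), within 20 mm of the mixer's axis, its lugs in the locking notches (within 23 degrees of the mixer's x axis, which is all the play of the notches), released (z of orange_holder in the frame of mixer below 0.054 m and horizontal distance between orange_holder and mixer below 0.02 m and angle between the x axis of orange_holder and the x axis of mixer, either way round below 0.4 rad and angle between orange_holder's own z axis and vertical below 0.12 rad and linear speed of orange_holder below 0.02 m/s); the robot touches nothing.
It fails at once if the blue holder is moved by more than 30 mm or tipped (distance of blue_holder from where it was at the start of the episode above 0.03 m or angle between blue_holder's own z axis and vertical above 0.5 rad).
It also fails if it takes over 38 s, if anything falls off the work surface, if the arm or the gripper's body presses on something with over 40 N, if the wrist force passes 120 N, or if a joint passes its speed limit or range.

## Working session

There is one attempt and no reset: what is moved stays moved. The work goes in short steps, each a Python script; the robot and the scene stay as the last script left them, time stands still between calls to the robot, and variables do not carry over. Pictures are saved under pics/ and viewed, about 8 in all and at most 12, crops included, and the job is handed in when it is done.

```bash
ls; mkdir -p pics; python3 - <<'E'
from plant import robot
import cv2, numpy as np
ims=[]
for n in ("scene","top"):
    im=robot.camera(n); ims.append(im)
    p=robot.camera_params(n); print(n,{k:np.round(v,4).tolist() if not isinstance(v,str) else v for k,v in p.items()})
    for t in ("orange_holder","blue_holder","mixer","entry_gap"):
        for d in robot.masks_of(n,t): print(n,t,d["p"],d["centre"],d["region"].sum())
print(robot.camera_params("wrist"), robot.grasp_offset, robot.state())
cv2.imwrite("pics/scene.png",ims[0][...,::-1]); cv2.imwrite("pics/top.png",ims[1][...,::-1])
E
```

```text
pics
scene {'intrinsics': [[421.7482, 0.0, 264.0311], [0.0, 421.7482, 190.604], [0.0, 0.0, 1.0]], 'world_from_camera': [[0.4929, -0.7566, 0.4297, 0.8632], [0.8701, 0.431, -0.2391, -0.2414], [-0.0043, 0.4917, 0.8707, 0.9174], [0.0, 0.0, 0.0, 1.0]]}
scene orange_holder 0.81 [154.8, 266.5] 958
scene blue_holder 0.79 [373.4, 151.7] 936
scene mixer 0.93 [285.0, 211.6] 4261
scene mixer 0.55 [330.5, 102.1] 3122
scene entry_gap 0.66 [332.7, 103.8] 3083
scene entry_gap 0.62 [287.4, 213.1] 4191
top {'intrinsics': [[361.8234, 0.0, 248.1745], [0.0, 361.8234, 194.0599], [0.0, 0.0, 1.0]], 'world_from_camera': [[-0.0229, 0.9879, -0.1534, 0.3337], [-0.9997, -0.0208, 0.0153, -0.0027], [0.0119, 0.1537, 0.988, 0.8895], [0.0, 0.0, 0.0, 1.0]]}
top orange_holder 0.9 [368.2, 188.4] 872
top blue_holder 0.97 [117.0, 197.6] 858
top mixer 0.89 [233.3, 183.3] 4034
top mixer 0.61 [110.0, 280.3] 4744
top entry_gap 0.72 [231.0, 181.7] 4089
top entry_gap 0.7 [112.2, 281.3] 4798
{'intrinsics': array([[336.52527371,   0.        , 253.82732181],
       [  0.        , 336.52527371, 193.70572019],
       [  0.        , 
[... 376 characters left out ...]
e+00]])} 0.0539 {'time': 0.5, 'q': array([-1.19991890e+00,  2.63917637e-01,  1.60402740e+00, -3.01215306e-06,
        1.27370275e+00, -3.68937233e-02]), 'joint_velocities': array([ 1.79535405e-04,  7.03405449e-04, -6.63051810e-05,  1.47313485e-04,
        6.52951465e-04,  8.79759351e-04]), 'effort': array([-1.67704007e-05, -5.14404202e+01, -3.67236543e+01, -8.76169793e-05,
        2.52518825e-03,  2.24924275e-05]), 'tool_pos': array([ 0.26767628, -0.61963858,  0.303853  ]), 'orientation': array([ 1.99704591,  0.41296458, -1.99707039]), 'wrist_force': array([ 0.2090536 , -0.4537118 ,  0.67306102]), 'wrist_torque': array([-0.00649483,  0.0187968 ,  0.00322115]), 'opening': 0.08530033209374692}
```

```bash
python3 - <<'E'
import cv2,numpy as np
a=cv2.imread("pics/scene.png");b=cv2.imread("pics/top.png")
c=cv2.resize(a[50:350,80:480],None,fx=2,fy=2,interpolation=cv2.INTER_CUBIC)
cv2.imwrite("pics/scene2.png",c)
cv2.imwrite("pics/top2.png",cv2.resize(b[130:330,60:420],None,fx=2.2,fy=2.2,interpolation=cv2.INTER_CUBIC))
E
```

```text
(no output)
```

View pics/scene2.png

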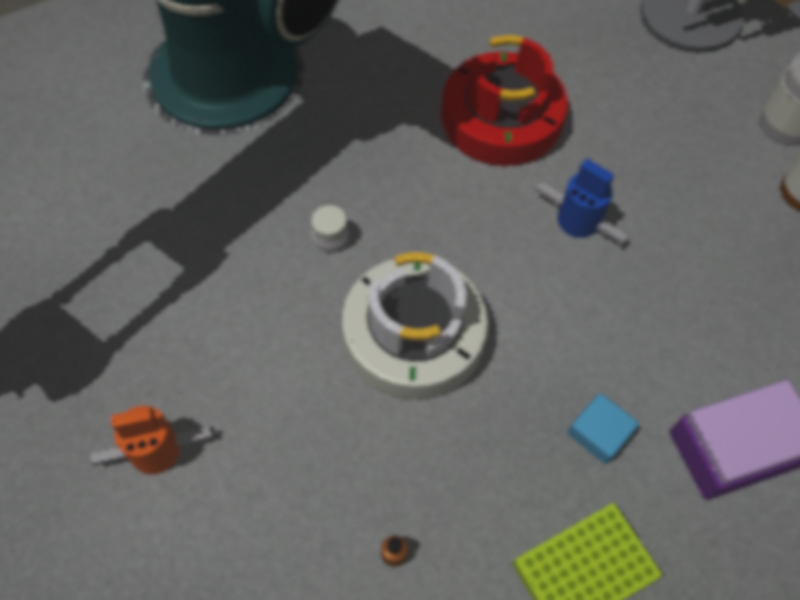

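View pics/top2.png

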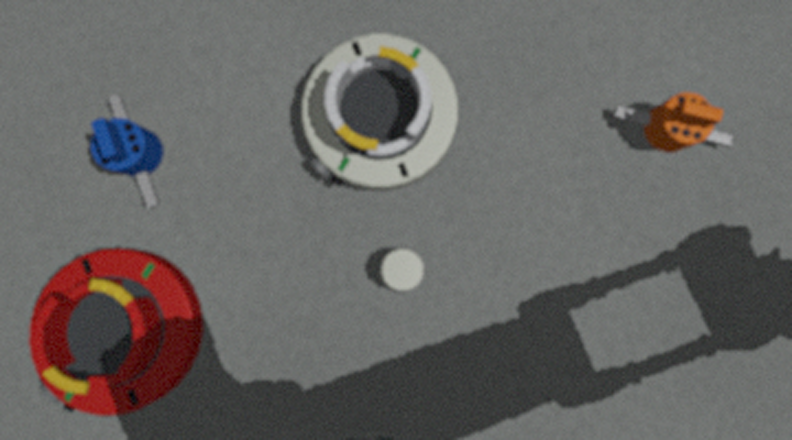

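The scene view shows the orange holder at px (155,267), the white mixer at (285,212) and the red decoy mixer behind it. The blue holder is at (373,152). In the top view, orange is at (368,188) and the white mixer at (233,183), with its green and black marks visible. Next I'll triangulate.

```bash
cat > h.py <<'E'
from plant import robot
import cv2, numpy as np
from scipy.spatial.transform import Rotation as R
def cam(n,st=None):
    p=robot.camera_params(n)
    if n=="wrist":
        T=np.eye(4); T[:3,:3]=R.from_rotvec(st["orientation"]).as_matrix(); T[:3,3]=st["tool_pos"]
        return p["intrinsics"],T@p["hand_eye"]
    return p["intrinsics"],p["world_from_camera"]
def ray(K,T,uv):
    d=np.linalg.solve(K,[uv[0],uv[1],1]); d=T[:3,:3]@(d*[1,-1,-1]); return T[:3,3],d
def at_z(c,uv,z):
    o,d=ray(*c,uv); return o+d*(z-o[2])/d[2]
def proj(c,P):
    K,T=c; X=(np.atleast_2d(P)-T[:3,3])@T[:3,:3]; X=X*[1,-1,-1]; u=X@K.T; return u[:,:2]/u[:,2:]
def tool(yaw):  # tool x down, tool y (jaw) along horizontal angle yaw
    x=np.array([0,0,-1.]);y=np.array([np.cos(yaw),np.sin(yaw),0]);return R.from_matrix(np.c_[x,y,np.cross(x,y)]).as_rotvec()
E
python3 - <<'E'
from h import *
s=cam("scene");t=cam("top")
S=lambda u,v:(u/2+80,v/2+50); Tp=lambda u,v:(u/2.2+60,v/2.2+130)
def rep(n,c,a,b,z):
    A,B=at_z(c,a,z),at_z(c,b,z); d=A-B; print(n,A.round(3),B.round(3),"mid",((A+B)/2).round(4),"len",np.linalg.norm(d).round(3),"ang",np.degrees(np.arctan2(d[1],d[0])).round(1))
rep("green S",s,S(417,266),S(412,373),.05);rep("black S",s,S(366,281),S(463,353),.05)
rep("green T",t,Tp(416,52),Tp(344,162),.05);rep("black T",t,Tp(357,48),Tp(403,170),.05)
rep("orange S",s,S(93,459),S(217,433),.018);rep("orange T",t,Tp(612,113),Tp(733,139),.018)
rep("blue S",s,S(540,187),S(627,240),.018)
E
```

```text
green S [0.446 0.058 0.05 ] [ 0.561 -0.018  0.05 ] mid [0.5037 0.0197 0.05  ] len 0.138 ang 146.5
black S [ 0.434 -0.005  0.05 ] [0.569 0.044 0.05 ] mid [0.5013 0.0194 0.05  ] len 0.144 ang -160.0
green T [ 0.562 -0.02   0.05 ] [0.443 0.059 0.05 ] mid [0.5023 0.0195 0.05  ] len 0.143 ang -33.7
black T [0.567 0.044 0.05 ] [ 0.433 -0.003  0.05 ] mid [0.5002 0.0202 0.05  ] len 0.142 ang 19.3
orange S [ 0.465 -0.367  0.018] [ 0.505 -0.236  0.018] mid [ 0.4849 -0.3013  0.018 ] len 0.137 ang -107.1
orange T [ 0.496 -0.238  0.018] [ 0.464 -0.372  0.018] mid [ 0.4798 -0.3049  0.018 ] len 0.137 ang 76.4
blue S [0.408 0.27  0.018] [0.529 0.318 0.018] mid [0.4682 0.2941 0.018 ] len 0.13 ang -158.6
```

```bash
python3 - <<'E'
from h import *
O=np.array([.482,-.303]);M=np.array([.502,.0197])
for k in (0,180):
  for name,P,z,l in (("pick",O,.147,75),("pickhi",O,.28,75),("ins19",M,.3,19.5),("ins19",M,.22,19.5),("lock",M,.197,-33.5),("lock+",M,.197,-50),("ins199",M,.22,199.5),("lock146",M,.197,146)):
    q=robot.inverse_kinematics([*P,z],tool(np.radians(l+90+k))); print(k,name,None if q is None else np.round(q,2))
E
```

```text
0 pick None
0 pickhi None
0 ins19 [-0.01 -0.06  1.97 -0.    1.24 -1.92]
0 ins19 [-0.01  0.01  2.06 -0.    1.08 -1.92]
0 lock [-0.01  0.03  2.08 -0.    1.03 -1.  ]
0 lock+ [-0.01  0.03  2.08 -0.    1.03 -0.71]
0 ins199 [-0.01  0.01  2.06  0.    1.08  1.22]
0 lock146 [-0.01  0.03  2.08  0.    1.03  2.15]
180 pick [-0.6   0.21  1.98 -0.    0.95 -0.34]
180 pickhi [-0.6   0.08  1.86 -0.    1.2  -0.34]
180 ins19 [-0.01 -0.06  1.97  0.    1.24  1.22]
180 ins19 [-0.01  0.01  2.06  0.    1.08  1.22]
180 lock [-0.01  0.03  2.08 -0.    1.03  2.15]
180 lock+ [-0.01  0.03  2.08  0.    1.03  2.43]
180 ins199 [-0.01  0.01  2.06 -0.    1.08 -1.92]
180 lock146 [-0.01  0.03  2.08 -0.    1.03 -0.99]
```

```bash
python3 - <<'E'
from h import *
robot.movep([.482,-.303,.30],tool(np.radians(-15)))
st=robot.state(); im=robot.camera("wrist"); print(st["time"],robot.grasp_offset)
for d in robot.masks_of("wrist","orange_holder"): print(d["p"],d["centre"],d["region"].sum())
c=cam("wrist",st)
a=np.radians(75);u=np.array([np.cos(a),np.sin(a)]);v=np.array([-u[1],u[0]]);O=np.array([.482,-.303])
im2=im[...,::-1].copy()
pts=[(*(O+s*.066*u),.018) for s in(1,-1)]+[(*(O+s*.02*u+w*.007*v),.11) for s in(1,-1) for w in(1,-1)]
for p in proj(c,pts): cv2.drawMarker(im2,tuple(int(x) for x in p),(0,255,0),0,8)
print(proj(c,pts).round(1).tolist())
cv2.imwrite("pics/w1.png",cv2.resize(im2,None,fx=1.5,fy=1.5))
E
```

```text
1.925 0.0539
0.75 [253.6, 170.6] 3862
[[253.4, 96.2], [253.7, 217.6], [244.7, 161.2], [262.4, 161.1], [245.2, 208.5], [262.1, 208.4]]
```

View pics/w1.png

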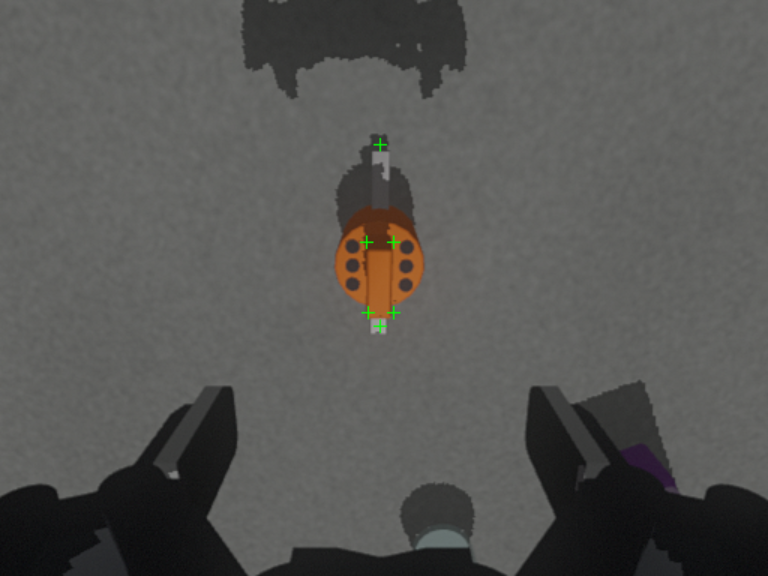

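The wrist view shows the fin in line with the jaws. It lies about 6 px (3.5 mm) nearer the bottom of the picture than predicted, so I'll correct for that and grasp.

```bash
python3 - <<'E'
from h import *
O=[.481,-.3064]
robot.movep([*O,.21],tool(np.radians(-15)))
robot.line_to([*O,.149],max_speed=.1)
robot.gripper_to(.0,70); s=robot.state(); print(s["opening"],s["wrist_force"].round(1))
robot.line_to([*O,.30],max_speed=.15)
s=robot.state(); print(s["time"],s["opening"],s["wrist_force"].round(1),s["wrist_torque"].round(2))
# over mixer, high, insertion yaw
robot.movep([.502,.0197,.32],tool(np.radians(109.5)))
s=robot.state();print(s["time"],s["tool_pos"].round(4),s["q"].round(2),s["wrist_force"].round(1))
S=robot.camera("scene"); T=robot.camera("top");W=robot.camera("wrist")
cv2.imwrite("pics/w2.png",W[...,::-1])
a=cv2.resize(S[130:290,200:370],(0,0),fx=2.3,fy=2.3,interpolation=2);b=cv2.resize(T[100:260,150:320],(0,0),fx=2.3,fy=2.3,interpolation=2)
cv2.imwrite("pics/c2.png",np.hstack([a,b])[...,::-1])
E
```

```text
0.013143521973665855 [-0.1  0.   0.4]
5.0417 0.013054541724080241 [-0.5  0.6 -2.3] [-0.02  0.    0.01]
6.4417 [0.502  0.0193 0.3196] [-0.01 -0.08  1.94 -0.    1.27 -1.92] [-0.5 -0.4 -2.3]
```

View pics/c2.png

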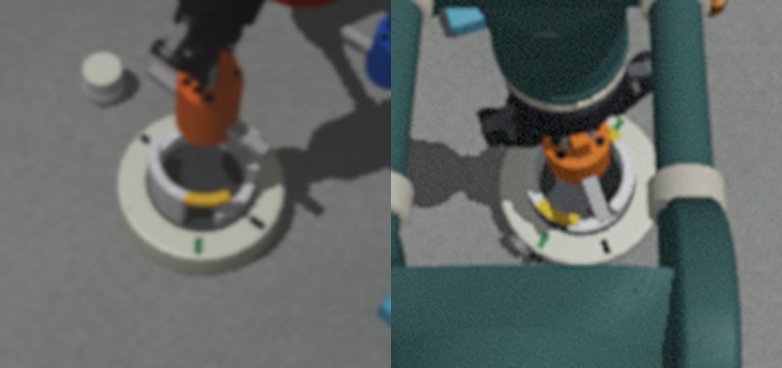

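View pics/w2.png

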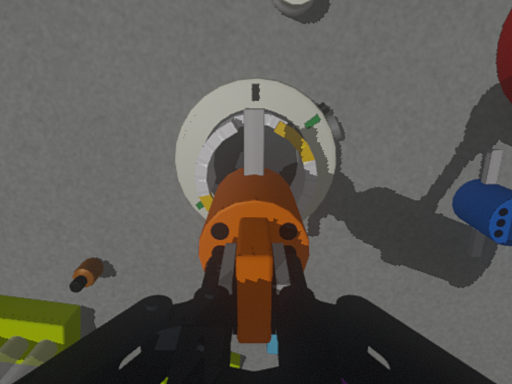

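Both views show the lug lined up with the black mark; in the wrist view the lug is at column 254 and the mark at 255. I'll lower it now.

```bash
python3 - <<'E'
from h import *
M=[.502,.0197]
def p(n):
    s=robot.state();print(n,round(s["time"],2),s["tool_pos"].round(4),s["opening"].round(4),s["wrist_force"].round(1),s["wrist_torque"].round(2))
    return s
for z in (.245,.225,.2125):
    robot.line_to([*M,z],max_speed=.1); s=p(z)
    if np.abs(s["wrist_force"]).max()>15: print("contact");break
else:
    robot.dwell(.2); p("hang")
    S=robot.camera("scene");W=robot.camera("wrist")
    a=cv2.resize(S[130:290,200:370],(0,0),fx=2.4,fy=2.4,interpolation=2);b=W
    cv2.imwrite("pics/c3.png",np.hstack([cv2.resize(a,(408,384)),b[:,80:440]])[...,::-1])
E
```

```text
Traceback (most recent call last):
AttributeError: 'float' object has no attribute 'round'
```

```bash
cat >> h.py <<'E'
M=[.502,.0197]
def p(n):
    s=robot.state();print(n,round(s["time"],2),s["tool_pos"].round(4),round(s["opening"],4),s["wrist_force"].round(1),s["wrist_torque"].round(2))
    return s
def shot(f):
    S=robot.camera("scene");W=robot.camera("wrist")
    a=cv2.resize(S[130:290,200:370],(408,384),interpolation=2)
    cv2.imwrite(f,np.hstack([a,W[:,80:440]])[...,::-1])
E
python3 - <<'E'
from h import *
for z in (.245,.225,.2125):
    robot.line_to([*M,z],max_speed=.1); s=p(z)
    if np.abs(s["wrist_force"]).max()>15: print("contact");break
else:
    robot.dwell(.2); p("hang")
shot("pics/c3.png")
E
```

```text
0.245 7.74 [0.5025 0.0197 0.2458] 0.013 [ 0.4  0.4 -2.5] [-0.   -0.   -0.05]
0.225 8.09 [0.5013 0.0197 0.2242] 0.0133 [-0.5 -0.6 -2.5] [ 0.02 -0.07  0.02]
0.2125 8.37 [0.5015 0.0197 0.2121] 0.0132 [ 0.4 -1.  -2.6] [ 0.   -0.04 -0.03]
hang 8.57 [0.5024 0.0197 0.2131] 0.0132 [ 0.1  0.3 -2.9] [ 0.02 -0.03  0.01]
```

View pics/c3.png

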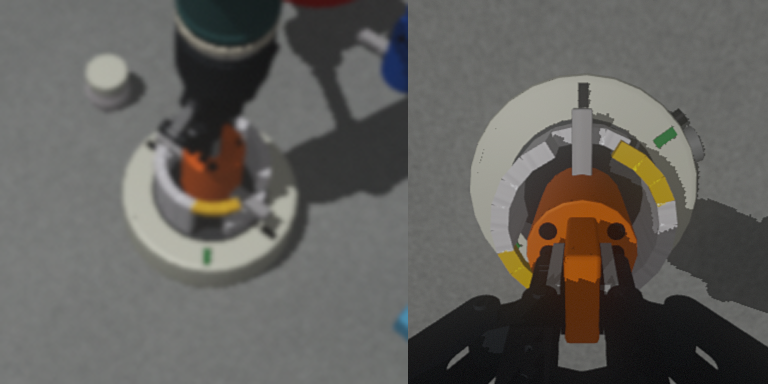

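The lugs sit in the entry gaps, pointing at the black marks, and there is no contact force. Next comes the clockwise twist.

```bash
python3 - <<'E'
from h import *
ok=True
for y in (92,74,56.5):
    robot.line_to([*M,.2125],tool(np.radians(y)),max_speed=.1); s=p(y)
    if abs(s["wrist_torque"][2])>1.0 or np.abs(s["wrist_force"]).max()>20: ok=False;print("contact");break
if ok:
    for z in (.206,.2015):
        robot.line_to([*M,z],max_speed=.05); s=p(z)
        if s["wrist_force"][2]>15: print("contact");break
shot("pics/c4.png")
E
```

```text
92 9.12 [0.5021 0.0197 0.2127] 0.0131 [-0.4  0.4 -1.4] [-0.01 -0.05 -0.02]
74 9.59 [0.502  0.0197 0.2125] 0.0132 [ 0.1 -0.2 -2.4] [ 0.   -0.02 -0.01]
56.5 10.05 [0.502  0.0197 0.2125] 0.013 [ 0.   0.6 -2.7] [-0.03  0.02 -0.  ]
0.206 10.33 [0.5015 0.0197 0.2053] 0.013 [-0.3  0.2 -1.5] [-0.03  0.01  0.02]
0.2015 10.58 [0.5017 0.0197 0.201 ] 0.013 [-0.  -0.2 -2.2] [-0.05 -0.01 -0.05]
```

View pics/c4.png

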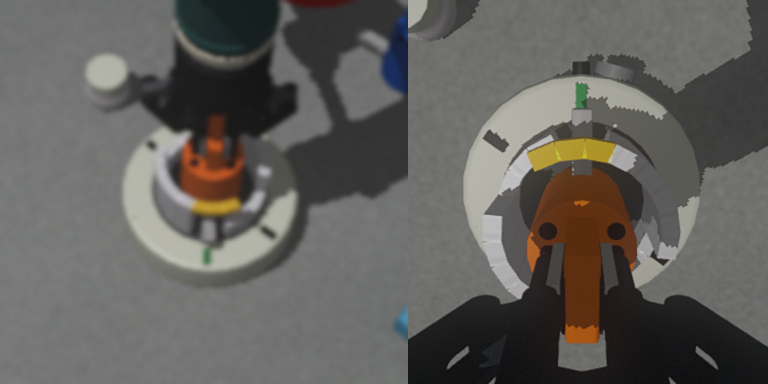

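The lugs are under the hooks and point at the green marks. I'll set it down until contact, release, retreat and check.

```bash
python3 - <<'E'
from h import *
for z in (.2,.199,.198,.197,.196,.195):
    robot.line_to([*M,z],max_speed=.03); s=p(z)
    if s["wrist_force"][2]>1.5: break
robot.gripper_to(.045); p("open")
robot.line_to([*M,.29],max_speed=.12)
robot.movep([.47,-.10,.32],tool(np.radians(56.5)))
p("away"); S=robot.camera("scene");T=robot.camera("top")
for n in("scene","top"):
    for d in robot.masks_of(n,"orange_holder")+robot.masks_of(n,"blue_holder"): print(n,d["p"],d["centre"],d["region"].sum())
a=cv2.resize(S[130:290,200:370],(408,384),interpolation=2);b=cv2.resize(T[130:240,180:290],(384,384),interpolation=2)
c=cam("scene");t=cam("top")
# expected outline: fin top corners when home (lug angle -33.5), z .16
an=np.radians(-33.5);u=np.array([np.cos(an),np.sin(an)]);v=np.array([-u[1],u[0]])
P=[(*(np.array(M)+i*.02*u+j*.007*v),.16) for i in(1,-1) for j in(1,-1)]
for q in proj(c,P): cv2.drawMarker(a,tuple(int(x) for x in (q-[200,130])*2.4),(0,255,0),0,8)
for q in proj(t,P): cv2.drawMarker(b,tuple(int(x) for x in (q-[180,130])*384/110),(0,255,0),0,8)
cv2.imwrite("pics/c5.png",np.hstack([np.ascontiguousarray(a),b])[...,::-1])
E
```

```text
0.2 10.93 [0.502  0.0197 0.1999] 0.0126 [-0.5 -0.2 -2.3] [ 0.   -0.04  0.06]
0.199 11.18 [0.5022 0.0197 0.1991] 0.0129 [ 0.5 -0.4 -1.7] [ 0.04 -0.12 -0.03]
0.198 11.43 [0.5023 0.0196 0.1991] 0.0134 [-3.1 -0.   4.8] [-0.04  0.52  0.06]
open 11.84 [0.502  0.0197 0.1979] 0.0448 [ 1.  -0.3  0.4] [ 0.01  0.04 -0.03]
away 13.33 [ 0.4695 -0.1004  0.3192] 0.0449 [-0.7 -0.1 -0.4] [-0.02 -0.01 -0.03]
scene 0.96 [287.9, 198.8] 775
scene 0.29 [285.5, 216.4] 3347
scene 0.61 [375.9, 150.3] 937
top 0.91 [230.4, 176.8] 757
top 0.78 [114.0, 197.6] 868
```

View pics/c5.png

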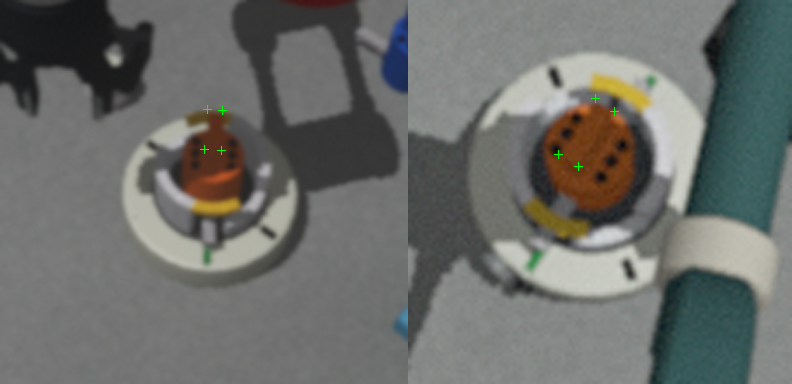

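The holder stands upright inside the collar with its lugs at the green marks. In the scene view the front lug is at (208,232) and the mark at (207,257). Contact came at TCP height 0.199 m, exactly the fully-home height. The gripper is clear of everything and blue is still standing.

```bash
python3 -c "
from plant import robot
robot.hand_in();print(robot.state()['time'])"
```

```text
the job is handed in; nothing more can be done
the job is handed in; nothing more can be done
```

The orange holder is locked in the white mixer and released, and I handed the job in after about 13.4 s of robot time. I gripped it by its fin, lowered it through the entry gaps at the black marks, and twisted it 53° clockwise under the hooks. I then set it down on the platen, opened the gripper and backed away.

**Last checks:**
- **Seating:** contact came at a TCP height of 0.199 m, which is the height expected with the holder fully home. The contact force was about 5 N.
- **Position:** the final pictures show the holder upright with its lugs at the green marks. The predicted corners of the fin fit roughly; the dim picture allowed no precise angle check.
- **Blue holder:** it was never touched and still stands. The network's centre for it moved by about 3 px between pictures, which I took as detection noise.
- **Failures:** no check failed. One script stopped on a printing error after the first lowering step, and I reran it with no effect on the job.

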